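# Open the child-safe hearing-aid battery box

### The arm

A 6-joint arm with a two-finger parallel gripper is mounted at the origin on the work surface. World frame = base frame: x ahead of the robot, y to its left, z up, the work surface at z = 0. Lengths are in mm, angles in rad, forces in N, time in s.
With the tool pointing down it reaches from about 350 to 775 mm from the base axis. Payload 7.3 kg.
Tool frame: the origin (TCP) lies on the centre line of the jaws, within the pads' length; the fingertips stand 22 mm ahead of it and the grasp point (between the pads) lies 3 mm ahead of it; z points along the fingers, y is the direction in which the jaws open and shut (so a half turn about z gives the same grasp; the last joint's range is limited). The gripper opens to 92 mm and grips with 3 to 60 N. Pads are 19 mm wide; open, the fingers measure 130 mm over their backs; the gripper's body (75 mm by 190 mm) begins 47 mm behind the grasp point.
Start: joints at [-1.477, 0.342, 1.524, -0, 1.275, -0.146], TCP at [124.713, -509.99, 248.741] pointing down, gripper open.
Joint ranges: [-2.53, 2.53], [-0.77, 2.02], [0.04, 2.7], [-1, 4.14], [0.28, 2.66], [-3.11, 3.11]. Speed limits (rad/s): [2.57, 2.57, 3.14, 3.14, 3.14, 3.14].

### API

Orientations are given as [roll, pitch, yaw] about the fixed x, y, z axes, in that order (R = Rz(yaw) Ry(pitch) Rx(roll)).
In Python, from plant import get_obs, capture, bot, spot_in gives the robot as it stands.
- The arm moves only by the shell command python3 -m handwheel 'ROWS' [OPENING]. ROWS is JSON, a list of rows, each a list of 2 entries, a list of its own where there are three numbers: the shift along the world's x, y, z in mm, then the turn, a rotation vector about the world's x, y, z in rad. In form: [[[x, y, z], [wx, wy, wz]], ...]. A call has 1 to 12 rows; each row shifts and turns the commanded pose from where the row before left it; what a row does not reach is not made up. A row lasts 1/8 s, in which the tool goes at most 62.5 mm and 10.7 degrees, less where a joint would pass 70% of its speed; a pose out of reach is approached as far as the arm can. A call is refused whole if a number of a shift passes 62.5 or a number of a turn 0.188, either way. A call with a gripper value outside its range is refused whole. OPENING is the closure, from 0 (fully open) to 1 (shut), set as the call begins (- or left out, the last holds). The fingers move at their own pace and stop on an object; the grip force is fixed at half the most. Time passes only in rows, so rows that do not move let the fingers close. It gives the time, the measured TCP pose, the force and the opening at its end, in the units of the state.
- get_obs(): the state, without advancing time (a new reading comes with each control period).
- capture(name): name is "scene" or "top" or "wrist"; returns a dict with "img" (384x512x3 uint8, red, green, blue), "fx", "fy", "cx", "cy" (pixels), "k1" (the pictures are not rectified: a ray, as slopes to the right and down, at radius r is drawn at 1 + k1 r^2 times it, then the intrinsics apply), "cam_to_world" (4x4, takes a point from camera to world coordinates). Camera axes: x right, y up, looking along -z (the intrinsics and any distortion apply to the point x, -y, -z); pixel columns grow to the right and rows downward; lengths in mm; the calibration is good to about 2 mm. A picture is of the moment at which its call begins. There is no depth.
- bot.close_job(): hands the job in, once; it reports no verdict.
Trained networks look in the newest picture that a camera, given by its name, has taken for a name from the list of things; names that differ only in an ending like _2 or _b are one class to them, and where a whole thing is asked for, a point or a joint stands for the part that bears it (a point fixed in the world has none). Each returns a list of dicts, best first, with "score" (0 to 1); they miss things now and then, are a little off and sometimes report something else, mostly with a low value. They report only what shows in the picture. A call takes as long as a camera call.
- spot_in(thing, camera): "xyz" ([x, y, z] in mm, in the coordinates of the camera as it stood for that picture, good to about 4 mm: the middle of the surface that is visible of it).
The state is a dict: "time": time; "joint_positions": joint angles; "dq": joint speeds; "tau": joint torques, N m; "tool_pos": TCP position; "tcp_rot": TCP orientation; "contact_force": force on the tool from outside, world axes, zero at the start; "moment": the same for the moment, N m; "grip_width": finger opening in mm.
Only numpy, scipy, OpenCV 4.12 (cv2) and the standard library are available. Lean on these libraries where they do the work, as an engineer would, in place of code of your own. Each camera call takes 0.05 s, during which the arm holds its last target. There are 200 camera calls.

### The job

Open the child-safe battery box: free the yellow safety catch by sliding it fully clear of the bolt's hook (it only goes one way, towards the lid or away from it, and you have to feel which), then work the red-handled bolt through its zigzag gate and leave it in the open slot, and raise the green lid by its bar to at least 60 degrees so that it stays standing open. Leave the cup, tray, bottle opener and sanitiser where they are, and let go of everything.

Things in the scene. Friction and masses are not known exactly. Their poses are not given: they have to be found in the camera images.
- box: Wooden box with a front deck, fixed to the table. Origin on the table under it; x from the deck (nearest the robot) to the hinge side, y left, z up; all box x, y, z below are in this frame, mm. Overall x -119 to 100, y +-112. Deck x -115 to -30, top at z 66, with an aluminium plate cut with the zigzag slot. Battery compartment under the lid x -30 to 100. Catch, bolt and lid ride on it.
- catch_grip (a point): Middle of the upright square grip post (14 x 14 mm, faces along box x and y, z 72 to 134 mm) of the yellow first catch, right of the deck; at catch 0 it is at box x -60, y -84, z 112. A low plate (26 mm in x, top z 72) joins it to a 16 mm wide tab at y -37, z 72 to 80, in front of the hook of the bolt's tail, which keeps the bolt from going to +y. 15 mm of slide or more clears the hook.
- catch (a joint): Slide of the catch along box x, m: 0 in the middle (blocks the bolt), + towards the lid, - towards the robot, end stops +-0.024; starts within 0.003 of 0. A hidden pawl stops it dead at about 0.008 on one side; which side changes and cannot be seen. The other side is free to the end stop. 1 to 2 N of friction; stays where left. Fully clear: beyond 0.018 either side.
- bolt_grip (a point): Axis of the bolt's upright red square handle post (16 x 16 mm, faces along box x and y, z 87 to 138 mm) at z 116; locked, at box x -60, y -10. Its 12 mm pin runs in a zigzag slot 17 mm wide: from locked 28 mm to +y, then 24 mm to -x, then 28 mm to +y into the open slot (post at box x -84, y +46). The bolt does not turn.
- bolt_tongue (a point): Tip of the bolt's steel tongue, mid-thickness (40 mm wide in y, z 79.5 to 86.5 mm), 40 mm to +x of the handle post. Locked, it overlaps the lid's front edge by 10 mm and holds the lid down. A tail with a hook (14 mm wide, top z 87 mm) reaches 41 mm to -y of the post.
- cross (a joint): Bolt travel along the box +y, m: 0 locked, 0.028 at the crossing leg, 0.056 in the open slot (play of 2.5 mm either way). About 1 N of friction; stays where it is left.
- bolt (a joint): Bolt travel along the box -x, m: 0 locked, 0.024 drawn back clear of the lid (play of 2.5 mm either way). About 1 N of friction; stays where it is left. Open slot: cross above 0.045 with bolt above 0.017.
- lid_handle (a point): Middle of the round steel bar of the lid (bar 10 mm thick, 90 mm long along the box y, on a leg at each end, 30 mm free below it); shut, it lies at box x -12, y 0, z 112.5 mm, 18 mm behind the lid's front edge. The green lid is 130 x 220 x 11 mm, its top at z 77.5 mm when shut.
- lid_hinge (a point): Point on the lid's hinge axis, at box x 100, y 0, z 66.5 mm; the axis runs along the box y. The bar turns about it: at lid 0 the bar is 112 mm to -x and 46 mm above it.
- lid (a joint): Lid angle, rad: 0 shut, grows as the bar side rises, end stop at 1.75. Stiff hinge: it needs about 3 to 5 N at the bar and stays where it is left. Held down by the bolt's tongue until the bolt is drawn back.
- cup: Bystander: grey ceramic cup, 80 mm across, 85 mm tall, origin at the centre of its underside.
- tray: Bystander: clear battery strip tray, 130 x 60 x 22 mm, origin at the centre of its underside.
- opener: Bystander: flat steel bottle opener, 144 mm long, 6 mm thick, origin on its underside near the middle.
- sanitiser: Bystander: white UV hearing aid sanitiser with a sliding cover, 100 x 160 x 55 mm, origin at the centre of its underside.

How it is judged:
By the outcome, as a careful person would: the job done as asked, in the order asked, and still so for the second after the job is handed in, with the robot touching nothing.
It also fails if it takes over 61 s, if anything falls off the work surface, if the arm or the gripper's body presses on something with over 40 N, if the wrist force passes 120 N, or if a joint passes its speed limit or range.

## Working session

There is one attempt and no reset: what is moved stays moved. The work goes in short steps, Python scripts to look and compute and a shell command to move; the robot and the scene stay as the last step left them, time stands still between calls to the robot, and variables do not carry over. Pictures are saved under pics/ and viewed, about 8 in all and at most 12, crops included, and the job is handed in when it is done.

```bash
mkdir -p pics; ls
cat > h.py <<'E'
import numpy as np, cv2
from plant import get_obs, capture, bot, spot_in
def shot(cam,name):
    c=capture(cam); cv2.imwrite(f'pics/{name}.png',c['img'][:,:,::-1]); return c
def spots(c,cam,things):
    M=np.array(c['cam_to_world'])
    for t in things:
        for d in spot_in(t,cam)[:2]:
            p=M@np.r_[d['xyz'],1]; print(cam,t,round(d['score'],2),p[:3].round(1))
def K(c): return np.array([[c['fx'],0,c['cx']],[0,c['fy'],c['cy']],[0,0,1.]]),np.array([c['k1'],0,0,0,0.])
def px2w(c,u,v,z):
    k,d=K(c); r=cv2.undistortPoints(np.array([[[u,v]]],float),k,d)[0,0]
    M=np.array(c['cam_to_world']); w=M[:3,:3]@np.array([r[0],-r[1],-1]); o=M[:3,3]
    return o+w*(z-o[2])/w[2]
def w2px(c,p):
    k,d=K(c); M=np.linalg.inv(np.array(c['cam_to_world'])); q=(M[:3,:3]@np.array(p,float).T).T+M[:3,3] if np.ndim(p)==1 else np.array(p)@M[:3,:3].T+M[:3,3]
    q=np.atleast_2d(q)*[1,-1,-1]
    return cv2.projectPoints(q.reshape(-1,1,3),np.zeros(3),np.zeros(3),k,d)[0][:,0]
E
python3 - <<'E'
from h import *
o=get_obs(); print(o)
T=['box','catch_grip','bolt_grip','lid_handle','bolt_tongue','cup','tray','opener','sanitiser']
for cam in ('scene','top'):
    c=shot(cam,cam+'0'); spots(c,cam,T); print(np.array(c['cam_to_world']).round(2).tolist(),c['fx'],c['k1'])
a=cv2.imread('pics/scene0.png');b=cv2.imread('pics/top0.png')
cv2.imwrite('pics/top0b.png',cv2.resize(b,(800,600)))
print(get_obs()['time'])
E
```

```text
pics
{'time': 0.0, 'joint_positions': array([-1.47703739e+00,  3.42712211e-01,  1.52500753e+00,  1.71642938e-05,
        1.27537707e+00, -1.45995931e-01]), 'dq': array([-4.95964273e-05, -8.27718784e-04,  1.17894321e-05, -9.16987777e-05,
       -2.17724771e-04, -7.27736725e-04]), 'tau': array([ 2.40490772e-03, -4.31228650e+01, -2.44224858e+01,  7.18606822e-02,
        5.59013046e-02, -1.27049298e-04]), 'tool_pos': array([ 124.66299542, -509.6108453 ,  248.05369672]), 'tcp_rot': array([-3.14010689e+00, -2.35060127e-04,  2.39749678e-01]), 'contact_force': array([ 0.04200589, -0.7630115 , -0.27831546]), 'moment': array([ 0.02406892,  0.00241445, -0.03533154]), 'grip_width': 92.0314353199495}
scene box 0.83 [598.6 -50.6  82.5]
scene catch_grip 0.57 [482.5 -90.   76.8]
scene bolt_grip 0.69 [511.1 -30.6  94.3]
scene lid_handle 0.64 [602.9 -46.6  75.5]
scene bolt_tongue 0.69 [509.2 -25.   90.2]
scene cup 0.71 [638.7 166.9  61.4]
scene cup 0.45 [512.  -28.2  90.5]
scene tray 0.78 [ 492.9 -244.4   11.3]
scene tray 0.26 [597.3 -53.2  80.5]
scene opener 0.68 [ 377.8 -300.1    9.8]
scene sanitiser 0.61 [644.5 320.   49.8]
[[0.64, -0.48, 0.6, 1330.89], [0.77, 0.38, -0.52, -612.39], [0.02, 0.79, 0.61, 897.13], [0.0, 0.0, 0.0, 1.0]] 425.6532598206509 -0.1164571925678847
top box 0.59 [555.6 -24.2  78.1]
top box 0.47 [514.2 -25.8  83.4]
top catch_grip 0.71 [476.8 -73.5  73. ]
top bolt_grip 0.72 [513.9 -25.2  86.7]
top lid_handle 0.81 [601.9 -46.3  77.2]
top bolt_tongue 0.76 [513.3 -29.5  86.4]
top cup 0.81 [640.4 177.4  28. ]
top tray 0.41 [ 371.7 -296.7   11.1]
top opener 0.9 [ 364.7 -296.1    6.4]
top sanitiser 0.65 [628.6 335.4  53.6]
[[0.03, 0.99, -0.12, 393.11], [-1.0, 0.03, -0.01, 34.41], [-0.0, 0.12, 0.99, 1645.02], [0.0, 0.0, 0.0, 1.0]] 499.88697321184605 0.02629640668677826
1.0
```

View pics/top0b.png

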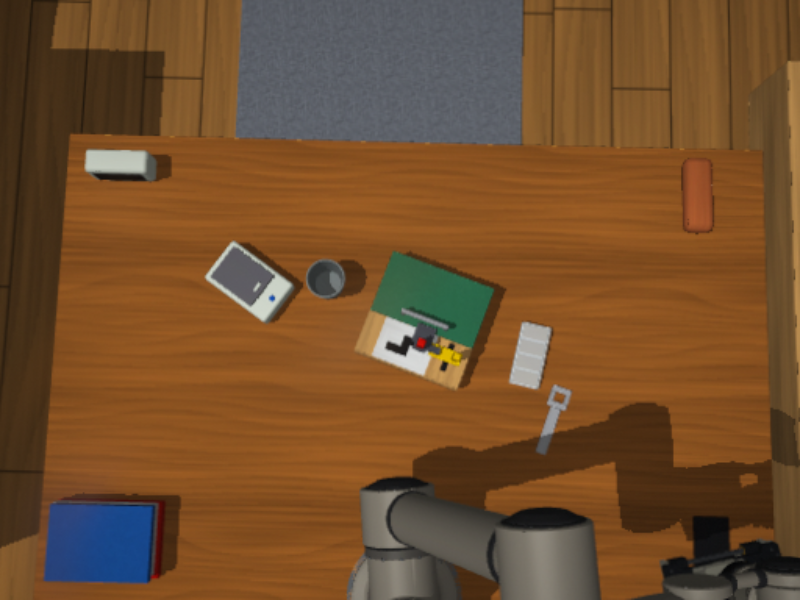

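View pics/scene0.png

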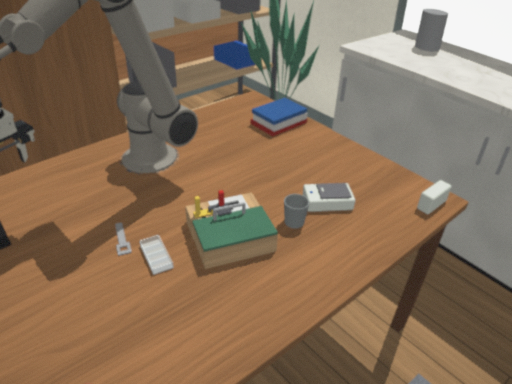

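The top picture (800 px wide) shows the lid's far corners near (395,252) and (497,287), and the deck's front corners near (357,350) and (458,388). The box is therefore yawed about -0.36 rad. The red post is at about (421,343) and the yellow post at about (450,355). Next I fit the box pose from these.

Run:
```python
from h import *
from scipy.optimize import least_squares
def lidrect(cam):
    c=shot(cam,cam+'1'); im=cv2.imread(f'pics/{cam}1.png'); hsv=cv2.cvtColor(im,cv2.COLOR_BGR2HSV)
    m=cv2.inRange(hsv,(65,90,30),(95,255,255))
    n,l,s,_=cv2.connectedComponentsWithStats(m); i=1+np.argmax(s[1:,4]); m=(l==i).astype(np.uint8)
    ct=cv2.findContours(m,cv2.RETR_EXTERNAL,cv2.CHAIN_APPROX_NONE)[0][0][:,0]
    P=np.array([px2w(c,u,v,77.5)[:2] for u,v in ct]).astype(np.float32)
    (cx,cy),(w,h),a=cv2.minAreaRect(P); print(cam,'lid centre',cx,cy,'size',w,h,'ang',a,s[i])
    return c,im,hsv
for cam in('top','scene'):
    c,im,hsv=lidrect(cam)
    for nm,lo,hi,z in(('red',(0,170,60),(6,255,255),138),('yel',(22,150,80),(32,255,255),134)):
        m=cv2.inRange(hsv,lo,hi); ys,xs=np.nonzero(m)
        k=[(x,y) for x,y in zip(xs,ys) if np.hypot(*(px2w(c,x,y,100)[:2]-[500,-45]))<90]
        k=np.array(k); print(nm,len(k),k.mean(0) if len(k) else'', px2w(c,*k.mean(0),110) if len(k) else '')
```

```text
top lid centre 596.4713134765625 -43.076629638671875 size 216.6074676513672 127.88160705566406 ang 70.62403869628906 [ 238  161   78   61 2548]
red 28 [269.32142857 219.25      ] [504.53744796 -21.17408629 110.        ]
yel 150 [285.94 227.16] [481.5865394  -72.66310023 110.        ]
scene lid centre 597.2953491210938 -43.03240203857422 size 209.6509246826172 128.17657470703125 ang 69.8106918334961 [ 195  208   80   41 1328]
red 52 [220.82692308 196.59615385] [493.61461976 -12.09929113 110.        ]
yel 117 [199.73504274 209.15384615] [503.93940207 -96.65430368 110.        ]
```

Lid rectangle, red post and catch all agree on a box origin of about (564,-31) with yaw about -0.345. That puts the catch at (479,-90), the bolt at (504,-20) and the bar at (553,-27). I'll move to hover above the catch.

```bash
python3 -m handwheel '[[[35,42,0],[0,0,0.1]],[[35,42,0],[0,0,0.1]],[[35,42,0],[0,0,0.1]],[[35,42,0],[0,0,0.1]],[[35,42,0],[0,0,0.1]],[[35,42,0],[0,0,0.1]],[[35,42,0],[0,0,0.1]],[[35,42,0],[0,0,0.1]],[[35,42,0],[0,0,0.1]],[[39,42,0],[0,0,0.086]],[[0,0,0],[0,0,0]],[[0,0,0],[0,0,0]]]' 0
python3 - <<'E'
from h import *
c=shot('wrist','w1'); spots(c,'wrist',['catch_grip','bolt_grip','lid_handle','bolt_tongue','box']); print(np.array(c['cam_to_world']).round(2).tolist(),c['fx'],c['k1'],c['cx'],c['cy'])
import pickle; pickle.dump({k:v for k,v in c.items()},open('w1.pkl','wb'))
o=get_obs(); print(o['time'],o['tool_pos'],o['tcp_rot'],o['contact_force'],o['joint_positions'])
E
```

```text
time: 2.6
tool_pos: [478.4, -90.0, 248.6]
tcp_rot: [-3.141, 0.0, 1.226]
contact_force: [-0.3, -0.9, -0.6]
grip_width: 91.7
wrist catch_grip 0.82 [483.7 -76.1  71.2]
wrist bolt_grip 0.86 [516.4 -29.2  79.1]
wrist bolt_grip 0.65 [484.6 -78.9  71. ]
wrist lid_handle 0.85 [588.2 -47.6  80. ]
wrist bolt_tongue 0.85 [514.7 -25.4  88.8]
wrist box 0.61 [548.3 -32.   75.7]
[[0.94, 0.33, 0.09, 501.37], [-0.34, 0.91, 0.25, -23.19], [-0.0, -0.26, 0.96, 384.68], [0.0, 0.0, 0.0, 1.0]] 310.87308123000133 -0.07945131675340651 255.3181791173518 187.53677645020767
2.9 [478.3240179  -90.83668019 248.90388059] [3.14129889e+00 3.81059124e-05 1.22390510e+00] [ 0.44338948 -0.14635248  0.19592814] [-3.45218672e-01  2.71983453e-01  1.62448516e+00 -4.07426336e-05
  1.24483033e+00  1.68559073e-03]
```

View pics/w1.png

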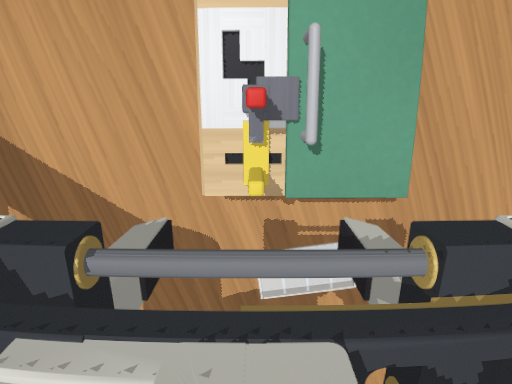

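The wrist picture shows the red post top at (256,97), the yellow post top at about (256,187), the bar from (314,28) to (311,138), and the lid's right corners at (286,198) and (410,199). I'll check these against the box model.

Run:
```python
from h import *
import pickle; c=pickle.load(open('w1.pkl','rb'))
a=-0.345; R=np.array([[np.cos(a),-np.sin(a)],[np.sin(a),np.cos(a)]]); o=np.array([564,-31.2])
for n,u,v,z,b in(('red',256,97,138,(-60,-10)),('yel',256.5,187.5,134,(-60,-84)),('barL',314,28,112.5,(-12,42)),('barR',311,138,112.5,(-12,-42)),('c1',286,198,77.5,(-30,-110)),('c2',410,199,77.5,(100,-110))):
    p=px2w(c,u,v,z)[:2]; print(n,p.round(1),'box',(R.T@(p-o)).round(1),'exp',b,'px',w2px(c,np.r_[o+R@np.array(b),z]).round())
im=cv2.imread('pics/w1.png'); hsv=cv2.cvtColor(im,cv2.COLOR_BGR2HSV)
for nm,lo,hi,z in(('red',(0,170,120),(6,255,255),138),('yel',(22,150,80),(32,255,255),134)):
    ys,xs=np.nonzero(cv2.inRange(hsv,lo,hi)); k=ys<210; xs=xs[k];ys=ys[k]; print(nm,xs.min(),xs.max(),ys.min(),ys.max())
cv2.imwrite('pics/w1c.png',cv2.resize(im[60:210,190:420],None,fx=3.4,fy=3.4,interpolation=cv2.INTER_CUBIC))
```

```text
red [503.4 -18.8] box [-61.3  -8.8] exp (-60, -10) px [[258.  99.]]
yel [479.1 -87.6] box [-60.8 -81.8] exp (-60, -84) px [[257. 190.]]
barL [566.7  17.7] box [-14.   46.9] exp (-12, 42) px [[316.  34.]]
barR [537.1 -67.1] box [-13.2 -42.9] exp (-12, -42) px [[312. 137.]]
c1 [ 499.  -123.1] box [ -30.1 -108.4] exp (-30, -110) px [[286. 199.]]
c2 [ 622.4 -168.9] box [ 101.5 -109.8] exp (100, -110) px [[409. 199.]]
red 246 265 88 107
yel 243 268 121 195
```

View pics/w1c.png

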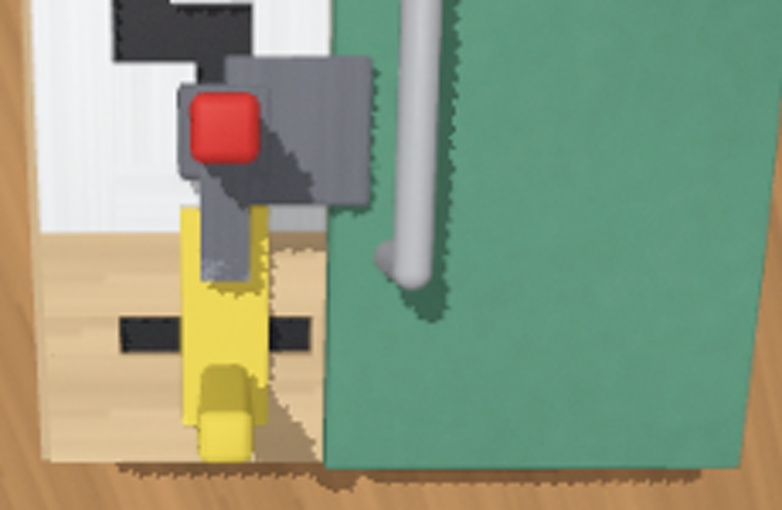

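The model agrees to about 2 mm. I'll descend over the catch post with the jaws along box x and close.

```bash
python3 -m handwheel '[[[0.5,1.2,-35],[0,0,0]],[[0,0,-45],[0,0,0]],[[0,0,-40],[0,0,0]],[[0,0,-14],[0,0,0]],[[0,0,0],[0,0,0]]]' 0 && python3 -m handwheel '[[[0,0,0],[0,0,0]],[[0,0,0],[0,0,0]],[[0,0,0],[0,0,0]],[[0,0,0],[0,0,0]],[[0,0,0],[0,0,0]],[[0,0,0],[0,0,0]]]' 1
```

```text
time: 3.52
tool_pos: [479.1, -89.1, 114.7]
tcp_rot: [-3.141, 0.0, 1.225]
contact_force: [0.2, -0.3, 0.8]
grip_width: 91.8
time: 4.28
tool_pos: [479.2, -88.8, 114.7]
tcp_rot: [3.142, 0.0, 1.226]
contact_force: [-0.0, 0.6, -0.0]
grip_width: 36.2
```

```bash
python3 -m handwheel '[[[0,0,0],[0,0,0]],[[0,0,0],[0,0,0]],[[0,0,0],[0,0,0]],[[0,0,0],[0,0,0]],[[0,0,0],[0,0,0]]]' 1 && python3 -m handwheel '[[[-2.8,1,0],[0,0,0]],[[-2.8,1,0],[0,0,0]],[[-2.8,1,0],[0,0,0]],[[-1.9,0.7,0],[0,0,0]],[[0,0,0],[0,0,0]]]'
```

```text
time: 4.9
tool_pos: [479.2, -88.8, 114.7]
tcp_rot: [3.142, 0.0, 1.226]
contact_force: [-0.3, -0.6, -0.6]
grip_width: 13.6
time: 5.52
tool_pos: [471.3, -86.0, 114.8]
tcp_rot: [3.135, -0.0, 1.226]
contact_force: [11.8, -2.3, -11.5]
grip_width: 13.5
```

Blocked towards the robot: it stopped at 8.4 mm with about 12 N. So the free side is towards the lid.

```bash
python3 -m handwheel '[[[3.1,-1.1,0],[0,0,0]],[[3.1,-1.1,0],[0,0,0]],[[3.1,-1.1,0],[0,0,0]],[[3.1,-1.1,0],[0,0,0]],[[3.1,-1.1,0],[0,0,0]],[[3.1,-1.1,0],[0,0,0]],[[3.1,-1.1,0],[0,0,0]],[[3.1,-1.1,0],[0,0,0]],[[3.1,-1.1,0],[0,0,0]],[[3.1,-1.1,0],[0,0,0]],[[0,0,0],[0,0,0]]]'
```

```text
time: 6.9
tool_pos: [500.4, -96.3, 114.7]
tcp_rot: [3.141, 0.0, 1.226]
contact_force: [0.5, -1.8, -1.5]
grip_width: 14.0
```

```bash
python3 -m handwheel '[[[0,0,0],[0,0,0]],[[0,0,0],[0,0,0]],[[0,0,0],[0,0,0]],[[0,0,0],[0,0,0]],[[0,0,30],[0,0,0]],[[0,0,45],[0,0,0]]]' 0.4 && python3 -m handwheel '[[[0.4,8.5,0],[0,0,-0.175]],[[0.4,8.5,0],[0,0,-0.175]],[[0.4,8.5,0],[0,0,-0.175]],[[0.4,8.5,0],[0,0,-0.175]],[[0.4,8.5,0],[0,0,-0.175]],[[0.4,8.5,0],[0,0,-0.175]],[[0.4,8.5,0],[0,0,-0.175]],[[0.4,8.5,0],[0,0,-0.175]],[[0.4,8.5,0],[0,0,-0.171]],[[0,0,0],[0,0,0]]]'
python3 - <<'E'
from h import *
c=shot('wrist','w2'); o=get_obs(); print(o['tool_pos'],o['tcp_rot'],o['joint_positions'][5],np.array(c['cam_to_world'])[:3,3].round())
for p in((504,-19.5,138),(503.6,-18.8,138)): print(w2px(c,p))
E
```

```text
time: 7.65
tool_pos: [499.1, -95.8, 189.5]
tcp_rot: [-3.138, 0.0, 1.226]
contact_force: [0.9, -0.3, 0.1]
grip_width: 54.9
time: 8.9
tool_pos: [503.5, -19.2, 189.7]
tcp_rot: [3.142, 0.0, -0.343]
contact_force: [0.9, -0.5, -0.1]
grip_width: 55.3
[503.47848367 -19.5286458  189.74978099] [ 3.14143361e+00 -1.96872125e-05 -3.41095852e-01] 1.7210816093262398 [569. -42. 326.]
[[255.7552484  214.19255947]]
[[254.93852738 215.08987968]]
```

View pics/w2.png

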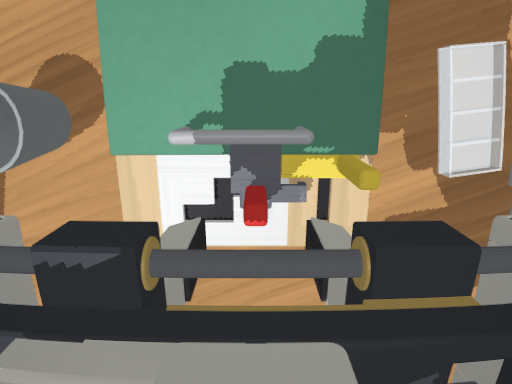

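The red post top sits at about (255,210), between the jaws, and the yellow tab has slid clear behind the hook. I'll descend and grip the bolt.

```bash
python3 -m handwheel '[[[0.4,0,-25],[0,0,0]],[[0,0,-30],[0,0,0]],[[0,0,-16],[0,0,0]],[[0,0,0],[0,0,0]]]' && python3 -m handwheel '[[[0,0,0],[0,0,0]],[[0,0,0],[0,0,0]],[[0,0,0],[0,0,0]],[[0,0,0],[0,0,0]],[[0,0,0],[0,0,0]],[[0,0,0],[0,0,0]],[[0,0,0],[0,0,0]]]' 1
```

```text
time: 9.45
tool_pos: [503.2, -19.8, 117.7]
tcp_rot: [3.141, 0.003, -0.343]
contact_force: [-0.3, -0.9, -0.0]
grip_width: 54.8
time: 10.32
tool_pos: [504.0, -19.6, 119.0]
tcp_rot: [3.142, -0.0, -0.345]
contact_force: [-1.0, -0.3, 3.5]
grip_width: 16.0
```

```bash
python3 -m handwheel '[[[1.2,3.3,0],[0,0,0]],[[1.2,3.3,0],[0,0,0]],[[1.2,3.3,0],[0,0,0]],[[1.2,3.3,0],[0,0,0]],[[1.2,3.3,0],[0,0,0]],[[1.2,3.3,0],[0,0,0]],[[1.2,3.3,0],[0,0,0]],[[1.1,3.3,0],[0,0,0]],[[0,0,0],[0,0,0]]]'
```

```text
time: 11.45
tool_pos: [513.8, 7.3, 118.9]
tcp_rot: [-3.141, -0.001, -0.345]
contact_force: [-0.7, 1.4, 4.6]
grip_width: 16.0
```

Low force and the full 28 mm of travel. Next is 24 mm along box -x.

```bash
python3 -m handwheel '[[[-3.2,1.15,0],[0,0,0]],[[-3.2,1.15,0],[0,0,0]],[[-3.2,1.15,0],[0,0,0]],[[-3.2,1.15,0],[0,0,0]],[[-3.2,1.15,0],[0,0,0]],[[-3.2,1.15,0],[0,0,0]],[[-3.2,1.15,0],[0,0,0]],[[0,0,0],[0,0,0]]]'
```

```text
time: 12.45
tool_pos: [490.6, 15.0, 118.9]
tcp_rot: [3.142, 0.0, -0.345]
contact_force: [0.1, 1.0, 6.8]
grip_width: 15.9
```

```bash
python3 -m handwheel '[[[1.2,3.3,0],[0,0,0]],[[1.2,3.3,0],[0,0,0]],[[1.2,3.3,0],[0,0,0]],[[1.2,3.3,0],[0,0,0]],[[1.2,3.3,0],[0,0,0]],[[1.2,3.3,0],[0,0,0]],[[1.2,3.3,0],[0,0,0]],[[1.1,3.3,0],[0,0,0]],[[0,0,0],[0,0,0]]]'
```

```text
time: 13.58
tool_pos: [500.1, 41.4, 118.9]
tcp_rot: [3.141, 0.001, -0.345]
contact_force: [-0.3, 1.0, 7.4]
grip_width: 15.7
```

```bash
python3 -m handwheel '[[[0,0,0],[0,0,0]],[[0,0,0],[0,0,0]],[[0,0,0],[0,0,0]],[[0,0,0],[0,0,0]],[[0,0,30],[0,0,0]],[[0,0,45],[0,0,0]]]' 0.5 && python3 -m handwheel '[[[5.5,-8,0],[0,0,0.175]],[[5.5,-8,0],[0,0,0.175]],[[5.5,-8,0],[0,0,0.175]],[[5.5,-8,0],[0,0,0.175]],[[5.5,-8,0],[0,0,0.175]],[[5.5,-8,0],[0,0,0.175]],[[5.5,-8,0],[0,0,0.175]],[[5.5,-8,0],[0,0,0.175]],[[6,-9,0],[0,0,0.171]],[[0,0,0],[0,0,0]]]'
python3 - <<'E'
from h import *
c=shot('wrist','w3'); o=get_obs(); print(o['tool_pos'],o['tcp_rot'],o['contact_force'])
im=cv2.imread('pics/w3.png'); t=shot('top','t3'); b=cv2.imread('pics/t3.png')[150:260,210:340]
cv2.imwrite('pics/m3.png',np.hstack([im[:, :420],cv2.resize(b,(380,384*1),interpolation=cv2.INTER_CUBIC)]))
for y in(-45,0,45): print(w2px(c,(564-12*.941+y*.338,-31.2+12*.338+y*.941,117.5)))
E
```

```text
time: 14.32
tool_pos: [499.6, 41.3, 193.4]
tcp_rot: [3.141, 0.004, -0.345]
contact_force: [1.3, 0.3, 0.1]
grip_width: 46.0
time: 15.58
tool_pos: [550.6, -32.2, 193.5]
tcp_rot: [-3.141, 0.0, 1.223]
contact_force: [-0.2, 0.4, -0.4]
grip_width: 45.9
[550.35544033 -31.78459838 193.51364202] [-3.14112332e+00 -3.79703773e-05  1.22162555e+00] [0.19747391 0.44736845 0.91193911]
[[257.29401227 254.66046274]]
[[257.20154133 197.64473822]]
[[257.0865981  134.07243702]]
```

View pics/m3.png

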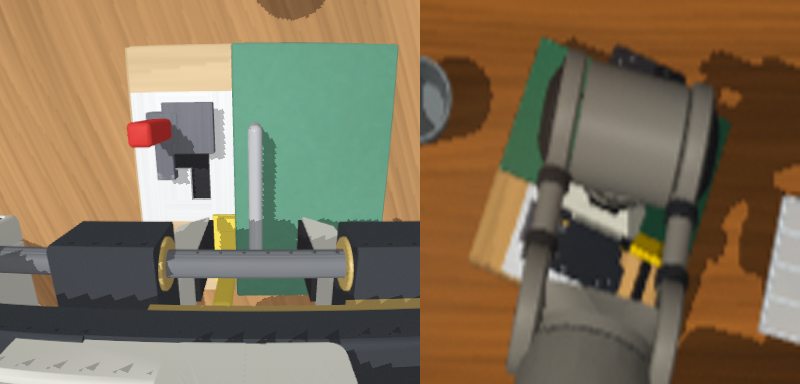

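The bolt is in the open slot with its tongue off the lid. The bar (u≈255) lies between the jaws. I'll descend and grip it.

```bash
python3 -m handwheel '[[[0,0,-25],[0,0,0]],[[0,0,-30],[0,0,0]],[[0,0,-23],[0,0,0]],[[0,0,0],[0,0,0]]]' && python3 -m handwheel '[[[0,0,0],[0,0,0]],[[0,0,0],[0,0,0]],[[0,0,0],[0,0,0]],[[0,0,0],[0,0,0]],[[0,0,0],[0,0,0]],[[0,0,0],[0,0,0]],[[0,0,0],[0,0,0]]]' 1
python3 - <<'E'
import numpy as np
r=np.hypot(112,46);a0=np.arctan2(46,112);p=None
for d in range(0,81,5):
    a=a0+np.radians(d); q=np.array([-r*np.cos(a)*.941,r*np.cos(a)*.338,r*np.sin(a)])
    if p is not None: print(d,(q-p).round(1).tolist())
    p=q
E
```

```text
time: 16.18
tool_pos: [549.2, -31.1, 114.3]
tcp_rot: [-3.138, 0.001, 1.224]
contact_force: [-0.3, -0.6, -0.2]
grip_width: 45.9
time: 17.05
tool_pos: [550.5, -31.7, 116.1]
tcp_rot: [3.141, -0.0, 1.226]
contact_force: [-2.6, 0.8, 5.9]
grip_width: 8.7
5 [4.2, -1.5, 9.6]
10 [4.9, -1.8, 9.2]
15 [5.7, -2.0, 8.7]
20 [6.4, -2.3, 8.1]
25 [7.0, -2.5, 7.5]
30 [7.6, -2.7, 6.8]
35 [8.1, -2.9, 6.1]
40 [8.6, -3.1, 5.3]
45 [9.0, -3.2, 4.5]
50 [9.3, -3.4, 3.6]
55 [9.6, -3.4, 2.8]
60 [9.8, -3.5, 1.9]
65 [9.9, -3.6, 1.0]
70 [9.9, -3.6, 0.0]
75 [9.9, -3.6, -0.9]
80 [9.8, -3.5, -1.8]
```

```bash
python3 -m handwheel '[[[2.1,-0.8,4.8],[0,0,0]],[[2.1,-0.8,4.8],[0,0,0]],[[4.9,-1.8,9.2],[0,0,0]],[[5.7,-2,8.7],[0,0,0]],[[6.4,-2.3,8.1],[0,0,0]],[[0,0,0],[0,0,0]]]'
```

```text
time: 17.8
tool_pos: [571.8, -39.3, 153.1]
tcp_rot: [-3.141, -0.0, 1.226]
contact_force: [-6.0, 2.9, 6.6]
grip_width: 8.8
```

Run:
```python
from h import *
c=shot('scene','s4'); im=cv2.imread('pics/s4.png')[140:300,130:350]; cv2.imwrite('pics/s4c.png',cv2.resize(im,None,fx=3,fy=3,interpolation=cv2.INTER_CUBIC)); print(get_obs()['contact_force'])
```

```text
[-6.42824464  2.81262688  5.09037836]
```

View pics/s4c.png

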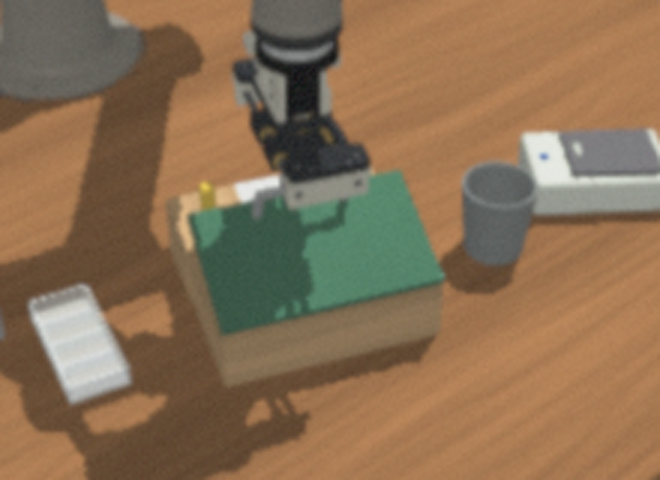

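The lid is rising with the bar in the jaws: its left front edge shows a gap, and the bar is at crop (262,203). I'll continue along the arc.

```bash
python3 -m handwheel '[[[6.5,-2.3,8],[0,0,0]],[[7.4,-2.7,7],[0,0,0]],[[8.1,-2.9,6.1],[0,0,0]],[[8.6,-3.1,5.3],[0,0,0]],[[9,-3.2,4.5],[0,0,0]],[[0,0,0],[0,0,0]]]'
```

```text
time: 18.6
tool_pos: [612.6, -53.9, 185.2]
tcp_rot: [3.138, -0.001, 1.226]
contact_force: [-5.0, 2.9, 8.0]
grip_width: 8.8
```

```bash
python3 -m handwheel '[[[9.3,-3.4,3.6],[0,0,0]],[[9.6,-3.4,2.8],[0,0,0]],[[9.8,-3.5,1.9],[0,0,0]],[[9.9,-3.6,1],[0,0,0]],[[9.9,-3.6,0],[0,0,0]],[[9.9,-3.6,-0.9],[0,0,0]],[[0,0,0],[0,0,0]]]'
```

```text
time: 19.48
tool_pos: [671.7, -75.4, 192.4]
tcp_rot: [3.136, -0.001, 1.226]
contact_force: [1.4, 0.7, 3.6]
grip_width: 8.6
```

Geometry puts the lid at about 75°. I'll open the jaws slightly, since there is little room between bar and lid, and lift straight out.

```bash
python3 -m handwheel '[[[0,0,0],[0,0,0]],[[0,0,0],[0,0,0]],[[0,0,0],[0,0,0]],[[0,0,0],[0,0,0]]]' 0.8 && python3 -m handwheel '[[[0,0,10],[0,0,0]],[[0,0,20],[0,0,0]],[[0,0,25],[0,0,0]],[[0,0,30],[0,0,0]],[[0,0,20],[0,0,0]],[[-30,10,10],[0,0,0]],[[-50,10,0],[0,0,0]],[[-50,0,0],[0,0,0]],[[-50,-10,0],[0,0,0]],[[-50,-20,0],[0,0,0]],[[-20,-50,0],[0,0,0]],[[0,-60,0],[0,0,0]]]' && python3 -m handwheel '[[[-20,-50,0],[0,0,0]],[[-20,-50,0],[0,0,0]],[[0,-20,0],[0,0,0]],[[0,0,0],[0,0,0]]]'
python3 - <<'E'
from h import *
o=get_obs(); print(o['contact_force'])
c=shot('top','t5'); spots(c,'top',['cup','tray','opener','sanitiser']); a=cv2.imread('pics/t5.png')[130:290,120:360]
c=shot('scene','s5'); b=cv2.imread('pics/s5.png')[130:290,100:370]
cv2.imwrite('pics/m5.png',np.vstack([cv2.resize(a,(510,300),interpolation=3),cv2.resize(b,(510,300),interpolation=3)]))
E
```

```text
time: 19.98
tool_pos: [669.6, -74.8, 190.5]
tcp_rot: [-3.142, 0.0, 1.226]
contact_force: [0.6, -0.3, 0.8]
grip_width: 18.4
time: 21.48
tool_pos: [418.7, -195.3, 307.5]
tcp_rot: [3.139, 0.001, 1.227]
contact_force: [2.2, 0.1, 0.3]
grip_width: 18.3
time: 21.98
tool_pos: [379.8, -315.5, 305.9]
tcp_rot: [3.141, -0.0, 1.224]
contact_force: [0.5, 0.8, -0.5]
grip_width: 18.2
[ 0.51090404  0.78517113 -0.47202215]
top cup 0.66 [652.1 -63.  187.8]
top cup 0.56 [639.4 181.   27.6]
top tray 0.64 [ 493.7 -252.6    2.2]
top opener 0.58 [ 369.7 -296.9    8.3]
top sanitiser 0.59 [628.8 336.2  54.3]
```

View pics/m5.png

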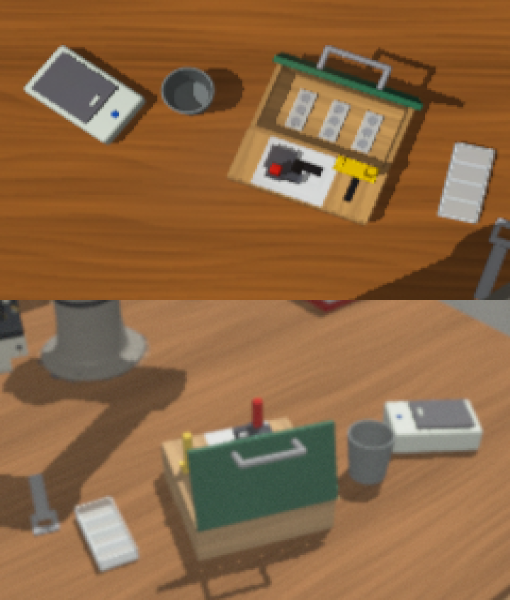

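The lid stands open at about 75°, the bolt is in the open slot, the catch is towards the lid, and the bystanders have not moved. Handing in.

```bash
python3 -c "
from plant import bot,get_obs
print(bot.close_job(), get_obs()['time'])"
```

```text
the job is handed in; nothing more can be done
the job is handed in; nothing more can be done
```

The battery box is open and the job is handed in, with no verdict reported. The robot's clock stood at about 22 s of the 61 s allowed.

- **Catch:** It stopped dead about 8.4 mm towards the robot, with about 12 N on the tool. I slid it the other way to about 22 mm towards the lid, which is past the 18 mm needed.
- **Bolt:** I moved it 28 mm, 24 mm and 28 mm through the gate. The last pictures show it in the open slot with its tongue off the lid.
- **Lid:** I raised it by the bar to about 75°. That angle comes from the tool position, not from the pictures. After I let go, the last top and scene pictures show it standing open.
- **Bystanders:** The cup, tray, opener and sanitiser look unmoved in the last pictures. Their detections are close to the first ones, apart from the ones described below.
- **Gripper:** It is empty and well clear of the box, with only sensor noise on the force reading.

**Checks that disagreed:**
- With the bar gripped, the opening read 8.7 mm although the bar is 10 mm thick. It held throughout the lift.
- The detector's top guess for the cup in the last picture landed on the raised lid, and its second guess was the real cup.
- Its first top-camera reading for the tray landed on the opener. The last tray reading does match the first scene-camera one to about 10 mm.

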